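# Find the door that clears: try the feeler in the closing gaps

### The job

The small cabinet lies on its back with its three doors shut, and only one of them has been hung with a clear closing gap. Take the green-handled feeler from the rack and try it, without forcing it, in the gaps between the brown doors and their pale lock strips; slide it right home, down to its handle, in the one gap that takes it, and leave it standing there. Leave the other feelers and the things on the bench as they are.

Things in the scene. Friction and masses are not known exactly. Their poses are not given: they have to be found in the camera images.
- green_feeler: The feeler to use: steel blade under a green handle, upright in a slot of the rack. Handle 44 mm (x) x 16 mm (y) x 60 mm tall; origin at the centre of the handle's underside (the shoulder, resting on the rack's top), z up. Blade 32 mm wide (x), 4 mm thick (y), reaching 45 mm below the origin. A half turn changes nothing. 0.1 kg. Best gripped across the 16 mm, 35 to 45 mm above the origin.
- green_feeler_tip (a point): Centre of the lower end of the green feeler's blade, 45 mm under green_feeler's origin, same axes. The blade's end is square.
- green_feeler_blade: The blade of the green feeler alone; same origin and axes as green_feeler. It must never be loaded with more than 45 N.
- cabinet: Three-door wall cabinet, pale wood, fixed on its back on the bench: 260 mm (x) x 378 mm (y) x 121.5 mm high. Origin at the centre of its underside, z up. Three brown doors side by side along y, 120 mm apart, faces up 120 mm above the origin (frame 1.5 mm higher). Each is hinged on its -y edge and closes on its +y edge against a pale lock strip, flush with it. Which door is which changes.
- gap_left (a point): Nominal closing gap of the door at +y: on the face (cabinet z = 120 mm), cabinet x = 20, y = 145 mm; axes as the cabinet. The true gap line lies up to 4.5 mm to either side in y, differently for each door. It runs along the cabinet's x for 220 mm, both edges chamfered by 1.5 mm. A brass knob 20 mm wide and high stands on each door at cabinet x = -75 mm, 21 mm to -y of the gap.
- gap_middle (a point): The same for the middle door, cabinet y = 25 mm, true line up to 4.5 mm to either side. The one clear gap is 5.6 mm wide and free for over 100 mm down. The other two are wrong: in one the door is only 1 mm off its strip; the other looks right from above, but set glue fills it to within 1 mm, 14 mm below the face.
- gap_right (a point): The same for the door at -y, cabinet y = -95 mm; true line up to 4.5 mm to either side.
- rack: Wooden feeler rack, fixed, 200 mm (x) x 60 mm (y) x 60 mm high, origin at the centre of its underside; at the left or the right of the cabinet. Three slots at rack x = -62, 0 and +62 mm, 39 mm (x) x 9 mm (y), 52 mm deep; the three feelers stand in them in any order, handles up.
- red_feeler: Another feeler in the rack, red handle of the same size, blade 6 mm; origin as green. Leave it.
- yellow_feeler: Another feeler in the rack, yellow handle of the same size, blade 3 mm; origin as green. Leave it.
- sanding_block: Cork block 70 x 45 x 25 mm in the blue tray (200 x 120 x 35 mm, on the side away from the rack); origin at its underside. Leave it.
- spare_knob: Brass knob 24 mm wide, 18 mm high in the blue tray; origin at its underside. Leave it.
- screwdriver: Screwdriver lying on the bench beyond the cabinet, along its own x, 12 cm long. Leave it.
- glue_bottle: White bottle, 60 mm wide, 170 mm high, beyond the cabinet; origin at its underside. Leave it.
- oil_can: Can, 70 mm wide, 110 mm high, beyond the cabinet; origin at its underside. Leave it.
- tape_measure: Yellow tape measure 70 x 36 x 66 mm, beyond the cabinet; origin at its underside. Leave it.
Not all that is in view belongs to the job. Of the things that look like the green_feeler, the smallest one is meant.

How it is judged:
On the way, in this order (a step that is already met when the one before it is completed fails the run):
1. the green feeler has been drawn out of the rack and is held, its blade's end higher than the cabinet's face (contact force between the fingers and green_feeler above 2 N and height (world z) of green_feeler_tip above 0.121 m), for 0.1 s.
2. still held, the blade has been slid at least 37 mm into a closing gap (contact force between the fingers and green_feeler above 2 N and z of green_feeler_tip in the frame of cabinet below 0.083 m and x of green_feeler_tip in the frame of cabinet between -0.115 and 0.115 m and y of green_feeler_tip in the frame of cabinet between -0.17 and 0.17 m), for 0.1 s.
At the end, for the whole second after the job is handed in: The green feeler stands in the clear closing gap, released and at rest, upright within 0.12 rad, its blade's end at least 41.5 mm below the door's face (handle down to the wood within 3.5 mm) (z of green_feeler_tip in the frame of cabinet below 0.0785 m and x of green_feeler_tip in the frame of cabinet between -0.115 and 0.115 m and y of green_feeler_tip in the frame of cabinet between -0.17 and 0.17 m and angle between green_feeler's own z axis and vertical below 0.12 rad and linear speed of green_feeler below 0.01 m/s and angular speed of green_feeler below 0.1 rad/s and not (contact force between the fingers and green_feeler above 0.1 N)); the robot touches nothing.
It fails at once if the green feeler's blade is forced: more than 45 N on it (contact force between green_feeler_blade and anything else above 45 N).
It fails at once if another feeler or a thing on the bench is shifted by more than 20 mm (distance of any of red_feeler, yellow_feeler, sanding_block, spare_knob, screwdriver, glue_bottle, oil_can, tape_measure from where it was at the start of the episode above 0.02 m).
It also fails if it takes over 70 s, if anything falls off the work surface, if the arm or the gripper's body presses on something with over 40 N, if the wrist force passes 120 N, or if a joint passes its speed limit or range.

### The arm

A 6-joint arm with a two-finger parallel gripper is mounted at the origin on the work surface. World frame = base frame: x ahead of the robot, y to its left, z up, the work surface at z = 0. Lengths are in m, angles in rad, forces in N, time in s.
With the tool pointing down it reaches from about 0.275 to 0.725 m from the base axis. Payload 15.9 kg.
Tool frame: the origin (TCP) lies at the very end of the fingers, on their centre line; the grasp point (between the pads) lies 19 mm behind it (env.pinch_z is the distance from the TCP to the grasp point, in m); z points along the fingers, y is the line along which they close (so a half turn about z gives the same grasp; the last joint's range is limited). The gripper opens to 85 mm and grips with 20 to 120 N. Pads are 22 mm wide; open, the fingers measure 114 mm over their backs; the gripper's body (76 mm by 85 mm) begins 54 mm behind the grasp point. The pads swing forward as they close: fully open they stand 13 mm farther back than shut.
Start: joints at [-1.119, 0.213, -0.034, 1.323, 0, 1.571], TCP at [0.218, -0.45, 0.231] pointing down, gripper open.
Joint ranges: [-2.98, 2.98], [-0.74, 1.72], [-1.14, 1.35], [-2.1, 2.04], [-1.57, 1.44], [-3.14, 3.14]. Speed limits (rad/s): [1.89, 1.89, 2.39, 2.57, 3.14, 3.14].

### API

Orientations are given as a unit quaternion [x, y, z, w].
In Python, from bench import read_state, viewer, order, spotter, env gives the robot as it stands.
- The arm moves only by the shell command python3 -m creep 'ROWS' [OPENING] [FORCE]. ROWS is JSON, a list of rows, each a list of 6 numbers: the shift along the tool's x, y, z in m, then the turn, a rotation vector about the tool's x, y, z in rad. In form: [[x, y, z, rx, ry, rz], ...]. A call has exactly 8 rows; each row is the pose to reach, as a shift and turn from the pose commanded when the call began, along the tool's axes at that moment; what a row does not reach only later rows make up. A row lasts 1/8 s, in which the tool goes at most 62.5 mm and 10.7 degrees, less where a joint would pass 70% of its speed; a pose out of reach is approached as far as the arm can. A call with a gripper value outside its range is refused whole. OPENING is the opening, from -1 (shut) to 1 (fully open), set as the call begins (- or left out, the last holds). The fingers move at their own pace and stop on an object; FORCE is the grip in N (left out, the last holds). Time passes only in rows, so rows that repeat a pose let the fingers close, or fill a call up. It gives the time, the measured TCP pose, the force, the opening and the grip force at its end, in the units of the state.
- read_state(): the state, without advancing time (a new reading comes with each control period).
- viewer.get_image(name): name is "scene" or "top" or "wrist"; returns a dict with "color" (480x640x3 uint8, red, green, blue), "fovy" (degrees; the focal length in pixels is half the picture's height over the tangent of half this angle, whatever the lens; pixels are square), "cx", "cy" (the principal point, pixels), "extrinsics" (4x4, takes a point from world to camera coordinates). Camera axes: x right, y down, z forward; pixel columns grow to the right and rows downward; lengths in m; the calibration is good to about 2 mm. A picture is of the moment at which its call begins. There is no depth.
- order.job_done(): hands the job in; it is judged then, once.
Trained networks look in a picture, given as the dict that the camera call returned (one of the last four; its "shot" number tells which), for a name from the list of things; names that differ only in an ending like _2 or _b are one class to them, and where a whole thing is asked for, a point or a joint stands for the part that bears it (a point fixed in the world has none). Each returns a list of dicts, best first, with "confidence" (0 to 1); they miss things now and then, are a little off and sometimes report something else, mostly with a low value. They report only what shows in the picture. A call takes as long as a camera call. They do not tell look-alikes from the thing itself.
- spotter.masks_of(picture, target): "pixels" (480x640 bool, what is visible of it) and "pixel" ([row, column] in pixels, amid what is visible of it).
- spotter.pinpoint(picture, target): "pixel" ([row, column] in pixels: a listed point, or the origin of a listed thing).
The state is a dict: "clock": time; "joint_positions": joint angles; "joint_velocities": joint speeds; "joint_efforts": joint torques, N m; "eef_pos": TCP position; "tool_rot": TCP orientation; "ft_force": force on the tool from outside, world axes, zero at the start; "moment": the same for the moment, N m; "width": finger opening in m; "finger_force": force on a finger pad.
Only numpy, scipy, OpenCV 4.12 (cv2) and the standard library are available. Lean on these libraries where they do the work, as an engineer would, in place of code of your own. Each camera call takes 0.05 s, during which the arm holds its last target. There are 200 camera calls.

## Working session

There is one attempt and no reset: what is moved stays moved. The work goes in short steps, Python scripts to look and compute and a shell command to move; the robot and the scene stay as the last step left them, time stands still between calls to the robot, and variables do not carry over. Pictures are saved under pics/ and viewed, at most 10 in all, crops included, and the job is handed in when it is done.

```bash
ls; mkdir -p pics
cat > h.py <<'E'
import numpy as np, cv2
from bench import read_state, viewer, order, spotter, env
from scipy.spatial.transform import Rotation as R
def ray(p,px):
    f=240/np.tan(np.radians(p["fovy"])/2); E=np.array(p["extrinsics"])
    d=np.array([(px[1]-p["cx"])/f,(px[0]-p["cy"])/f,1]); Rm=E[:3,:3]
    return -Rm.T@E[:3,3], Rm.T@d
def atz(p,px,z):
    o,d=ray(p,px); return o+d*(z-o[2])/d[2]
def proj(p,X):
    f=240/np.tan(np.radians(p["fovy"])/2); E=np.array(p["extrinsics"])
    c=E[:3,:3]@np.array(X)+E[:3,3]; return np.array([p["cy"]+f*c[1]/c[2],p["cx"]+f*c[0]/c[2]])
def tri(a,pa,b,pb):
    A=np.zeros((3,3));v=np.zeros(3)
    for p,x in((a,pa),(b,pb)):
        o,d=ray(p,x);d/=np.linalg.norm(d);M=np.eye(3)-np.outer(d,d);A+=M;v+=M@o
    return np.linalg.solve(A,v)
def save(p,n,box=None,s=1):
    im=p["color"][...,::-1]
    if box: im=im[box[0]:box[1],box[2]:box[3]]
    cv2.imwrite("pics/"+n,cv2.resize(im,None,fx=s,fy=s,interpolation=cv2.INTER_CUBIC))
E
python3 - <<'E'
from h import *
np.set_printoptions(precision=4,suppress=True)
t=viewer.get_image("top");s=viewer.get_image("scene")
im=np.vstack([cv2.resize(x["color"],(400,300)) for x in (t,s)])
save(t,"t.png");save(s,"s.png")
print(env.pinch_z, {k:v for k,v in read_state().items() if k in("eef_pos","tool_rot","width","ft_force")})
for n in ["green_feeler","cabinet","rack","gap_left","gap_middle","gap_right","red_feeler","yellow_feeler"]:
    for nm,p in(("t",t),("s",s)):
        for r in spotter.pinpoint(p,n)[:4]: print(n,nm,np.round(r["pixel"],1),round(r["confidence"],2))
E
```

```text
pics
0.0187 {'eef_pos': array([ 0.2182, -0.4496,  0.2309]), 'tool_rot': array([ 0.9746,  0.224 , -0.0001, -0.0005]), 'ft_force': array([-0.4122,  0.2083,  0.0402]), 'width': 0.08525117110179085}
green_feeler t [269.1 503.1] 0.95
green_feeler t [309.7 413.1] 0.89
green_feeler t [264.7 453. ] 0.65
green_feeler s [130.  254.9] 0.89
green_feeler s [153.9 326.9] 0.82
green_feeler s [148.3 271.5] 0.66
green_feeler s [352.5 514.3] 0.19
cabinet s [267.2 354.2] 0.89
rack t [270.5 451.6] 0.66
rack s [168.8 274.5] 0.56
rack s [140.9 293.3] 0.28
gap_left t [235.5 239.3] 0.78
gap_left s [281.9 386.8] 0.78
gap_middle t [242.2 289.5] 0.61
gap_middle s [162.2 253.8] 0.65
gap_middle s [242. 354.] 0.64
gap_right t [246.1 341.1] 0.88
gap_right t [240.7 291.3] 0.31
gap_right s [200.  322.5] 0.66
gap_right s [352.  511.6] 0.25
red_feeler t [239.1 454.2] 0.82
red_feeler s [161.2 255.3] 0.6
yellow_feeler t [291.8 455.1] 0.6
yellow_feeler s [139.3 291.7] 0.61
yellow_feeler s [408.1 373.7] 0.41
```

View pics/t.png

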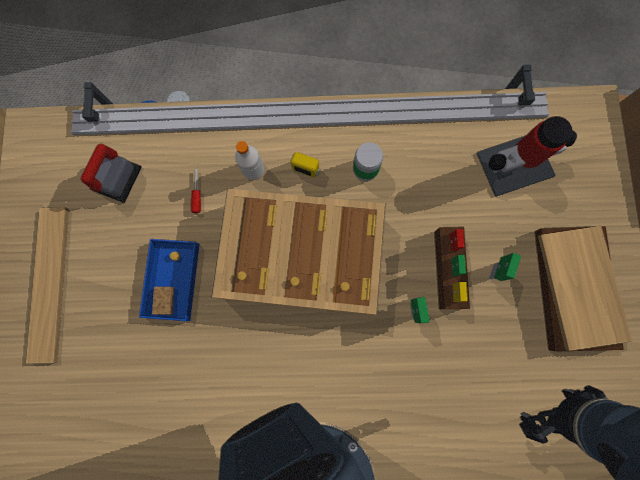

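View pics/s.png

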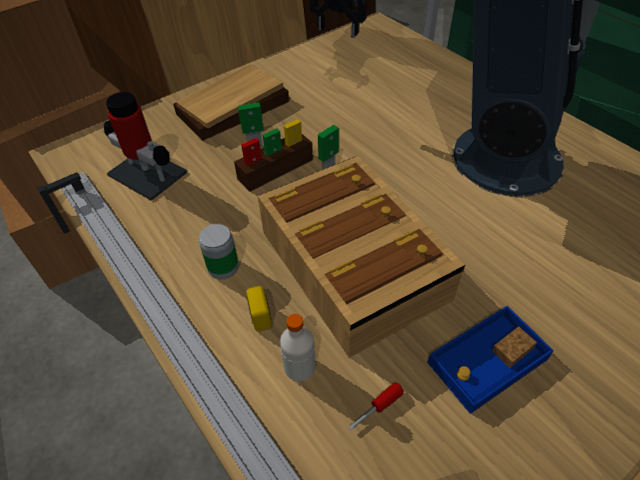

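Green-handled candidates in the top view are one in the rack at (264,460), one free-standing at (267,508) and one free-standing at (310,420). The one in the rack fits: it is the smallest and stands in a slot between red and yellow. I'll confirm it in an enlarged crop and fit the poses.

Run:
```python
from h import *
np.set_printoptions(precision=4,suppress=True)
t=viewer.get_image("top");s=viewer.get_image("scene")
a=cv2.resize(t["color"][215:335,395:535],(560,480),interpolation=cv2.INTER_CUBIC)
save(t,"rk.png",(215,335,395,535),4)
save(t,"cb.png",(180,320,205,395),4)
for n,c in (("green_feeler",(264,458)),("red_feeler",(238,457)),("yellow_feeler",(292,460))):
    for nm,p in(("t",t),("s",s)):
        for r in spotter.masks_of(p,n)[:4]:
            m=r["pixels"].astype(np.uint8); rr=cv2.minAreaRect(np.argwhere(m)[:,::-1].astype(np.float32))
            print(n,nm,np.round(r["pixel"]),m.sum(),np.round(rr[0]),np.round(rr[1]),round(rr[2]),round(r["confidence"],2))
# rough triangulation of the pinpointed origins
print("green in rack",tri(t,(264.7,453),s,(148.3,271.5)),"g2",tri(t,(269.1,503.1),s,(130,254.9)),"g3",tri(t,(309.7,413.1),s,(153.9,326.9)))
print("red",tri(t,(239.1,454.2),s,(161.2,255.3)),"yel",tri(t,(291.8,455.1),s,(139.3,291.7)))
for n,a,b in(("L",(235.5,239.3),(281.9,386.8)),("M",(242.2,289.5),(242,354)),("R",(246.1,341.1),(200,322.5))): print(n,tri(t,a,s,b),atz(t,a,.12),atz(s,b,.12))
print("corners",[atz(t,c,.1215) for c in((190,229),(203,385),(313,378),(298,214))])
```

```text
green_feeler t [311. 419.] 394 [419. 310.] [26. 16.] 81 0.94
green_feeler t [266. 506.] 559 [504. 266.] [25. 29.] 13 0.56
green_feeler t [267. 457.] 259 [458. 265.] [20. 13.] 85 0.49
green_feeler s [146. 327.] 708 [328. 146.] [21. 42.] 3 0.77
green_feeler s [141. 273.] 393 [272. 142.] [25. 18.] 83 0.64
green_feeler s [119. 253.] 810 [252. 125.] [44. 23.] 80 0.63
green_feeler s [167. 272.] 2006 [275. 161.] [34. 82.] 65 0.54
red_feeler t [241. 456.] 244 [456. 240.] [20. 13.] 90 0.74
red_feeler s [152. 250.] 389 [251. 152.] [24. 18.] 82 0.74
yellow_feeler t [290. 458.] 272 [459. 292.] [19. 14.] 90 0.8
yellow_feeler s [131. 294.] 391 [293. 132.] [25. 18.] 90 0.88
yellow_feeler s [372. 463.] 124 [464. 374.] [11. 11.] 90 0.21
green in rack [ 0.5109 -0.3475  0.0744] g2 [ 0.4936 -0.4681  0.0539] g3 [ 0.4086 -0.2481  0.0669]
red [ 0.5682 -0.3524  0.0625] yel [ 0.4469 -0.3488  0.0701]
L [0.5894 0.1605 0.1183] [0.5883 0.161  0.12  ] [0.5912 0.1605 0.12  ]
M [0.5706 0.0426 0.112 ] [0.5685 0.0427 0.12  ] [0.5759 0.0468 0.12  ]
R [ 0.5557 -0.0789  0.1278] [ 0.5555 -0.0777  0.12  ] [ 0.5523 -0.0868  0.12  ]
corners [array([0.6999, 0.1859, 0.1215]), array([ 0.6549, -0.1851,  0.1215]), array([ 0.3996, -0.1553,  0.1215]), array([0.4438, 0.2187, 0.1215])]
```

View pics/rk.png

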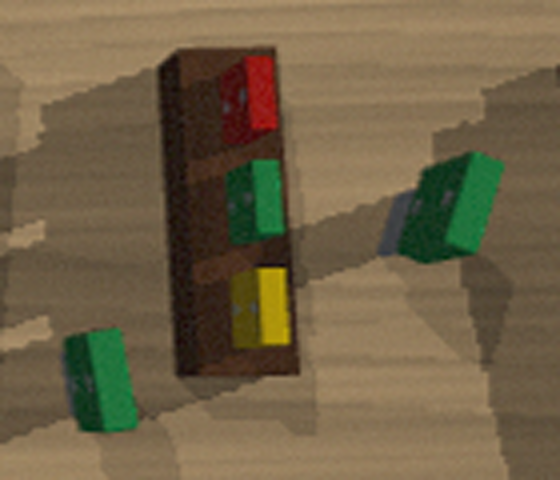

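View pics/cb.png

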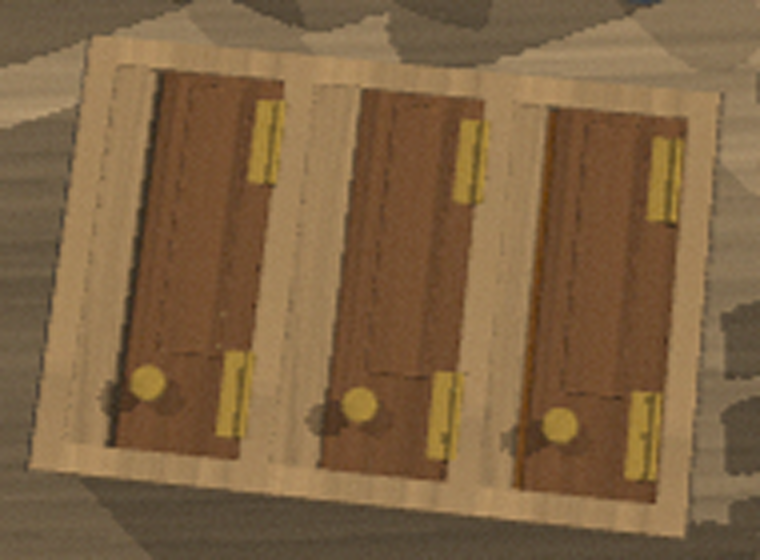

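The crop confirms it: the small green feeler in the rack's middle slot, at crop (200,253), is the target. The two free-standing ones are larger. In the cabinet crop, the left gap (158,70)–(110,445) is dark and deep, the middle gap is almost closed, and the right gap shows amber glue. I'll try the left gap first.

Run:
```python
from h import *
np.set_printoptions(precision=4,suppress=True)
t=viewer.get_image("top")
C=lambda u,v:(215+(v+.5)/4-.5,395+(u+.5)/4-.5)
for n,q in(("red",((248,57),(272,55),(277,130),(252,130))),("green",((253,160),(278,160),(284,240),(258,242))),("yel",((257,268),(287,267),(290,345),(262,347)))):
    P=np.array([atz(t,C(*c),.12) for c in q]);print(n,P.mean(0),P[1]-P[2],P[0]-P[3])
P=[atz(t,C(*c),.06) for c in((178,50),(275,48),(298,375),(180,375))];print("rack",np.mean(P,0),P)
D=lambda u,v:(180+(v+.5)/4-.5,205+(u+.5)/4-.5)
for q in(((158,70),(110,445)),((361,88),(320,465)),((552,105),(517,487))): print([atz(t,D(*c),.12) for c in q])
```

```text
red [ 0.5661 -0.3545  0.12  ] [ 0.0442 -0.0009  0.    ] [ 0.043  -0.0013  0.    ]
green [ 0.5035 -0.3526  0.12  ] [ 0.0461 -0.0006  0.    ] [ 0.0473 -0.0011  0.    ]
yel [ 0.4429 -0.3507  0.12  ] [ 0.044  -0.0022  0.    ] [ 0.0446 -0.0009  0.    ]
rack [ 0.5049 -0.3486  0.06  ] [array([ 0.6044, -0.3232,  0.06  ]), array([ 0.6037, -0.3826,  0.06  ]), array([ 0.4048, -0.3792,  0.06  ]), array([ 0.4067, -0.3093,  0.06  ])]
[array([0.6814, 0.1497, 0.12  ]), array([0.459 , 0.1772, 0.12  ])]
[array([0.6661, 0.0282, 0.12  ]), array([0.4441, 0.056 , 0.12  ])]
[array([ 0.6518, -0.085 ,  0.12  ]), array([ 0.4284, -0.0565,  0.12  ])]
```

```bash
python3 -m creep '[[0.05,0.006,0,0,0,0.08],[0.10,0.012,0,0,0,0.16],[0.15,0.018,0.005,0,0,0.24],[0.20,0.025,0.01,0,0,0.32],[0.25,0.031,0.02,0,0,0.40],[0.30,0.037,0.03,0,0,0.483],[0.30,0.037,0.03,0,0,0.483],[0.30,0.037,0.03,0,0,0.483]]' 1 30
python3 - <<'E'
from h import *
np.set_printoptions(precision=4,suppress=True)
w=viewer.get_image("wrist");save(w,"w1.png");s=read_state()
q=R.from_quat(s["tool_rot"]).as_matrix();print(s["eef_pos"],q[:,0])
for r in spotter.pinpoint(w,"green_feeler"): print(r, atz(w,r["pixel"],.06))
for r in spotter.masks_of(w,"green_feeler"): print(r["pixel"],r["confidence"],atz(w,r["pixel"],.12))
E
```

```text
clock: 2.35
eef_pos: [0.504, -0.3522, 0.2012]
tool_rot: [1.0, -0.015, -0.0, -0.0]
ft_force: [-0.7, 0.0, 0.1]
width: 0.0857
finger_force: 0.0
[ 0.5037 -0.3525  0.2016] [ 0.9995 -0.0311 -0.0001]
{'pixel': [224.1, 472.1], 'confidence': 0.92} [ 0.499 -0.463  0.06 ]
{'pixel': [218.9, 315.2], 'confidence': 0.89} [ 0.5059 -0.3552  0.06  ]
{'pixel': [354.3, 184.1], 'confidence': 0.59} [ 0.4048 -0.254   0.06  ]
[236.1, 500.1] 0.9 [ 0.5069 -0.456   0.12  ]
[231.7, 312.2] 0.89 [ 0.5124 -0.3533  0.12  ]
[368.7, 190.9] 0.6 [ 0.4301 -0.2784  0.12  ]
```

View pics/w1.png

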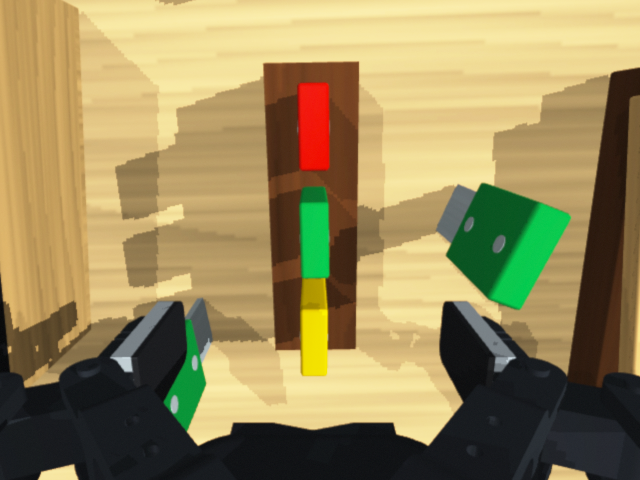

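The wrist view shows the rack's green handle top at about (248,315), centred between the fingers, with its look-alikes clear at (240,510) and (370,190). I'll descend with the fingers half open.

```bash
python3 -m creep '[[0,0.001,0.02,0,0,0],[0,0.001,0.04,0,0,0],[0,0.001,0.06,0,0,0],[0,0.001,0.08,0,0,0],[0,0.001,0.1,0,0,0],[0,0.001,0.12,0,0,0],[0,0.001,0.12,0,0,0],[0,0.001,0.12,0,0,0]]' 0
python3 -m creep '[[0,0,0,0,0,0],[0,0,0,0,0,0],[0,0,0,0,0,0],[0,0,0,0,0,0],[0,0,0,0,0,0],[0,0,0,0,0,0],[0,0,0,0,0,0],[0,0,0,0,0,0]]' -1 40
```

```text
clock: 3.5
eef_pos: [0.5043, -0.3537, 0.0825]
tool_rot: [1.0, -0.016, 0.0, 0.0]
ft_force: [0.2, 0.2, 0.4]
width: 0.0427
finger_force: 0.0
clock: 4.5
eef_pos: [0.5046, -0.3535, 0.0822]
tool_rot: [1.0, -0.016, 0.0, 0.001]
ft_force: [-1.7, -0.8, 6.9]
width: 0.0156
finger_force: 42.4
```

```bash
python3 -m creep '[[0,0,-0.01,0,0,0],[0,0,-0.03,0,0,0],[0,0,-0.05,0,0,0],[0,0,-0.075,0,0,0],[0,0,-0.1,0,0,0],[0,0,-0.13,0,0,0],[0,0,-0.15,0,0,0],[0,0,-0.15,0,0,0]]'
python3 - <<'E'
from h import *
w=viewer.get_image("wrist");save(w,"w2.png");s=read_state()
t=viewer.get_image("top");save(t,"t2.png",(180,340,195,515),2.5)
q=R.from_quat(s["tool_rot"]).as_matrix();print(s["eef_pos"],q.round(4),s["finger_force"],s["ft_force"])
for n in("green_feeler","green_feeler_tip"):
  for r in spotter.pinpoint(w,n): print(n,r)
E
```

```text
clock: 5.5
eef_pos: [0.505, -0.3535, 0.233]
tool_rot: [1.0, -0.016, 0.001, 0.001]
ft_force: [-0.1, 0.0, -1.7]
width: 0.0153
finger_force: 41.4
[ 0.50453075 -0.35322399  0.23156627] [[ 9.995e-01 -3.110e-02  8.000e-04]
 [-3.110e-02 -9.995e-01 -5.000e-04]
 [ 8.000e-04  4.000e-04 -1.000e+00]] 41.37071907520294 [ 0.71103502 -0.0146764  -2.19588766]
green_feeler {'pixel': [279.3, 311.9], 'confidence': 0.95}
green_feeler {'pixel': [333.1, 193.5], 'confidence': 0.77}
green_feeler {'pixel': [214.5, 456.8], 'confidence': 0.56}
green_feeler {'pixel': [126.5, 312.7], 'confidence': 0.17}
green_feeler_tip {'pixel': [303.6, 211.9], 'confidence': 0.72}
green_feeler_tip {'pixel': [202.3, 433.7], 'confidence': 0.56}
```

View pics/w2.png

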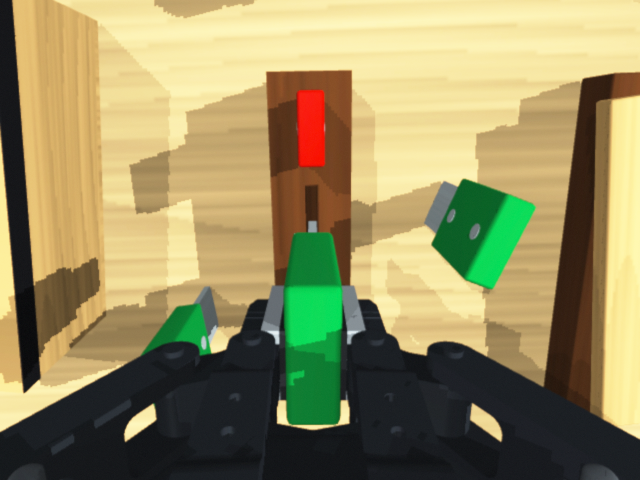

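The green feeler is held upright, its blade tip visible at (225,312) and its slot in the rack now empty. I'll carry it over the left gap.

```bash
python3 -m creep '[[0.008,-0.05,0,0,0,0],[0.016,-0.11,0,0,0,0],[0.024,-0.17,0,0,0,0],[0.032,-0.23,0,0,0,0],[0.04,-0.29,0,0,0,0.03],[0.05,-0.35,0,0,0,0.06],[0.06,-0.41,0,0,0,0.091],[0.069,-0.46,0,0,0,0.091]]'
python3 -m creep '[[0,-0.03,0,0,0,0],[0,-0.057,0,0,0,0],[0,-0.057,0,0,0,0],[0,-0.057,0,0,0,0],[0,-0.057,0,0,0,0],[0,-0.057,0,0,0,0],[0,-0.057,0,0,0,0],[0,-0.057,0,0,0,0]]'
python3 - <<'E'
from h import *
w=viewer.get_image("wrist");save(w,"w3.png");s=read_state()
q=R.from_quat(s["tool_rot"]).as_matrix();print(s["eef_pos"],q.round(4),s["finger_force"],s["ft_force"])
for n in("gap_left","green_feeler_tip"):
  for r in spotter.pinpoint(w,n): print(n,r,atz(w,r["pixel"],.12))
E
```

```text
clock: 6.7
eef_pos: [0.5783, -0.0055, 0.2308]
tool_rot: [1.0, -0.017, -0.001, -0.023]
ft_force: [-0.6, -0.3, -1.4]
width: 0.0157
finger_force: 41.4
clock: 7.7
eef_pos: [0.5802, 0.0256, 0.2339]
tool_rot: [0.999, 0.004, -0.001, -0.034]
ft_force: [0.5, -0.3, -1.4]
width: 0.015
finger_force: 41.4
[0.58021054 0.0256025  0.23394256] [[ 1.      0.0084 -0.003 ]
 [ 0.0086 -0.9977  0.0671]
 [-0.0025 -0.0671 -0.9977]] 41.374892592430115 [-0.11481454  0.24452975 -1.25712926]
green_feeler_tip {'pixel': [381.2, 616.1], 'confidence': 0.75} [ 0.48355829 -0.16842796  0.12      ]
```

View pics/w3.png

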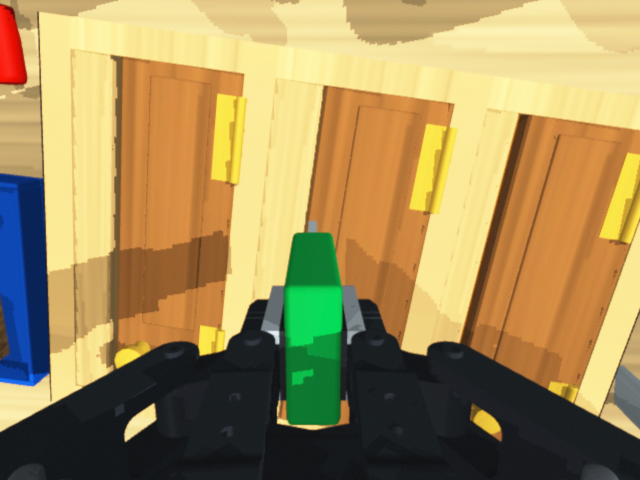

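The arm stopped short, probably at joint 6's limit. I'll check, since a half turn gives the same blade.

Run:
```python
from h import *
s=read_state();print(s["joint_positions"])
```

```text
[0.00766971 0.38605493 0.20588815 1.39311403 0.06718803 3.14055689]
```

```bash
python3 -m creep '[[0,0,0,0,0,-0.18],[0,0,0,0,0,-0.36],[0,0,0,0,0,-0.54],[0,0,0,0,0,-0.72],[0,0,0,0,0,-0.9],[0,0,0,0,0,-1.08],[0,0,0,0,0,-1.26],[0,0,0,0,0,-1.44]]'
python3 -m creep '[[0,0,0,0,0,-0.18],[0,0,0,0,0,-0.36],[0,0,0,0,0,-0.54],[0,0,0,0,0,-0.72],[0,0,0,0,0,-0.9],[0,0,0,0,0,-1.08],[0,0,0,0,0,-1.26],[0,0,0,0,0,-1.44]]'
python3 - <<'E'
from h import *
s=read_state();print(s["joint_positions"],s["eef_pos"],R.from_quat(s["tool_rot"]).as_matrix().round(4))
E
```

```text
clock: 8.85
eef_pos: [0.5802, 0.0257, 0.2339]
tool_rot: [0.747, 0.664, 0.021, -0.026]
ft_force: [-0.6, -0.3, -1.4]
width: 0.0156
finger_force: 41.3
clock: 9.85
eef_pos: [0.5802, 0.0257, 0.2339]
tool_rot: [0.123, 0.992, 0.033, -0.006]
ft_force: [-0.3, -0.1, -0.3]
width: 0.0159
finger_force: 41.3
[0.00769564 0.38607581 0.20588159 1.39309975 0.06720773 0.2546779 ] [0.58022742 0.02566073 0.23393253] [[-0.9696  0.2447 -0.003 ]
 [ 0.2439  0.9675  0.0671]
 [ 0.0193  0.0644 -0.9977]]
```

```bash
cat >> h.py <<'E'
def goto(x,y,z,deg=173.0):
    s=read_state();Q=R.from_quat(s["tool_rot"]);a=np.radians(deg);c,n=np.cos(a),np.sin(a)
    T=R.from_matrix(np.array([[c,n,0],[n,-c,0],[0,0,-1]]))
    print("shift",(Q.inv().apply(np.array([x,y,z])-s["eef_pos"])).round(4),"rot",(Q.inv()*T).as_rotvec().round(4))
E
python3 -c "
from h import *
goto(.588,.161,.233)"
```

```text
shift [0.0255 0.1328 0.01  ] rot [ 0.0655 -0.0153 -0.1248]
```

```bash
python3 -m creep '[[0.005,0.03,0.0025,0.016,-0.004,-0.03],[0.01,0.06,0.005,0.033,-0.0075,-0.06],[0.018,0.1,0.0075,0.05,-0.011,-0.09],[0.0255,0.1328,0.01,0.0655,-0.0153,-0.1248],[0.0255,0.1328,0.01,0.0655,-0.0153,-0.1248],[0.0255,0.1328,0.01,0.0655,-0.0153,-0.1248],[0.0255,0.1328,0.01,0.0655,-0.0153,-0.1248],[0.0255,0.1328,0.01,0.0655,-0.0153,-0.1248]]'
python3 - <<'E'
from h import *
w=viewer.get_image("wrist");save(w,"w4.png");s=read_state()
print(s["eef_pos"],R.from_quat(s["tool_rot"]).as_matrix().round(4),s["joint_positions"])
for n in("gap_left","green_feeler_tip"):
  for r in spotter.pinpoint(w,n): print(n,r,atz(w,r["pixel"],.12))
E
```

```text
clock: 10.85
eef_pos: [0.5889, 0.1602, 0.2331]
tool_rot: [0.065, 0.998, 0.0, -0.0]
ft_force: [0.9, -0.6, -0.6]
width: 0.0155
finger_force: 41.3
[0.58886461 0.16031319 0.23312703] [[-9.917e-01  1.288e-01 -2.000e-04]
 [ 1.288e-01  9.917e-01  1.000e-04]
 [ 2.000e-04  0.000e+00 -1.000e+00]] [2.65731836e-01 4.51145040e-01 3.02968987e-01 1.42282693e+00
 1.30921061e-04 3.94895688e-01]
```

View pics/w4.png

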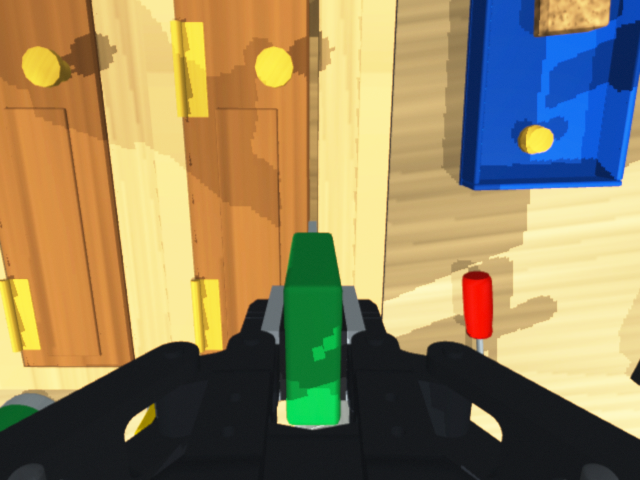

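The wrist view now looks straight down the left gap, which lies at cols ~308–320 and rows 0–215 between the brown door and the pale strip. The blade tip is at (225,312). I'll measure the edges numerically.

Run:
```python
from h import *
np.set_printoptions(precision=4,suppress=True)
w=viewer.get_image("wrist");c=w["color"].astype(int);s=read_state();e=s["eef_pos"]
print("cam",ray(w,(0,0))[0],"tip px",proj(w,e-[0,0,.067]),"TCP px",proj(w,e))
for r in(15,100,130,160,190,205): print(r,[tuple(c[r-2:r+3,k].mean(0).astype(int)) for k in range(302,328,2)])
print("tipcols");
for r in(224,230): print(r,[tuple(c[r,k]) for k in range(304,322,2)])
u=np.array([.1288,.9917])
for r in(15,100,160,205):
    for k in(308,314,320): print(r,k,((atz(w,(r,k),.12)-e)[:2]@u).round(4),end=" ")
print("tip visible lateral at z .166:",[((atz(w,(226,k),.166)-e)[:2]@u).round(4) for k in(308,312,316)])
```

```text
cam [0.5238 0.168  0.3762] tip px [253.2199 315.0828] TCP px [307.8029 315.8929]
15 [(np.int64(219), np.int64(144), np.int64(68)), (np.int64(216), np.int64(143), np.int64(68)), (np.int64(156), np.int64(98), np.int64(47)), (np.int64(120), np.int64(80), np.int64(42)), (np.int64(112), np.int64(88), np.int64(52)), (np.int64(109), np.int64(86), np.int64(51)), (np.int64(108), np.int64(86), np.int64(51)), (np.int64(111), np.int64(87), np.int64(51)), (np.int64(196), np.int64(159), np.int64(93)), (np.int64(246), np.int64(223), np.int64(136)), (np.int64(251), np.int64(233), np.int64(151)), (np.int64(252), np.int64(234), np.int64(150)), (np.int64(253), np.int64(237), np.int64(156))]
100 [(np.int64(216), np.int64(142), np.int64(67)), (np.int64(213), np.int64(141), np.int64(67)), (np.int64(155), np.int64(98), np.int64(47)), (np.int64(138), np.int64(95), np.int64(50)), (np.int64(187), np.int64(150), np.int64(88)), (np.int64(188), np.int64(151), np.int64(89)), (np.int64(189), np.int64(151), np.int64(89)), (np.int64(185), np.int64(148), np.int64(87)), (np.int64(236), np.int64(204), np.int64(124)), (
[... 3050 characters left out ...]
0 [(np.int64(204), np.int64(134), np.int64(63)), (np.int64(170), np.int64(110), np.int64(52)), (np.int64(122), np.int64(112), np.int64(103)), (np.int64(115), np.int64(125), np.int64(127)), (np.int64(114), np.int64(125), np.int64(127)), (np.int64(115), np.int64(125), np.int64(127)), (np.int64(134), np.int64(129), np.int64(115)), (np.int64(247), np.int64(224), np.int64(140)), (np.int64(252), np.int64(235), np.int64(152))]
15 308 -0.004 15 314 -0.0007 15 320 0.0026 100 308 -0.0041 100 314 -0.0006 100 320 0.0028 160 308 -0.0041 160 314 -0.0005 160 320 0.003 205 308 -0.0042 205 314 -0.0005 205 320 0.0032 tip visible lateral at z .166: [np.float64(-0.0036), np.float64(-0.0016), np.float64(0.0004)]
```

```bash
python3 -m creep '[[0,0.0004,0.01,0,0,0],[0,0.0004,0.02,0,0,0],[0,0.0004,0.028,0,0,0],[0,0.0004,0.034,0,0,0],[0,0.0004,0.038,0,0,0],[0,0.0004,0.040,0,0,0],[0,0.0004,0.041,0,0,0],[0,0.0004,0.041,0,0,0]]' - 22
python3 -m creep '[[0,0,0.001,0,0,0],[0,0,0.002,0,0,0],[0,0,0.003,0,0,0],[0,0,0.004,0,0,0],[0,0,0.005,0,0,0],[0,0,0.006,0,0,0],[0,0,0.007,0,0,0],[0,0,0.007,0,0,0]]'
```

```text
clock: 12.05
eef_pos: [0.5889, 0.1614, 0.1921]
tool_rot: [0.064, 0.998, 0.0, -0.0]
ft_force: [-1.0, -0.7, -0.6]
width: 0.0155
finger_force: 41.3
clock: 13.05
eef_pos: [0.5887, 0.1614, 0.1849]
tool_rot: [0.064, 0.998, -0.0, -0.0]
ft_force: [0.6, -0.2, -1.2]
width: 0.0158
finger_force: 41.3
```

```bash
python3 -m creep '[[0,0,0.001,0,0,0],[0,0,0.002,0,0,0],[0,0,0.003,0,0,0],[0,0,0.004,0,0,0],[0,0,0.005,0,0,0],[0,0,0.006,0,0,0],[0,0,0.007,0,0,0],[0,0,0.007,0,0,0]]' -1 22
python3 -m creep '[[0,0,0.0005,0,0,0],[0,0,0.001,0,0,0],[0,0,0.0015,0,0,0],[0,0,0.002,0,0,0],[0,0,0.0025,0,0,0],[0,0,0.003,0,0,0],[0,0,0.0035,0,0,0],[0,0,0.0035,0,0,0]]'
```

```text
clock: 14.05
eef_pos: [0.5888, 0.1614, 0.1779]
tool_rot: [0.064, 0.998, -0.0, -0.0]
ft_force: [-0.2, -0.4, -1.0]
width: 0.0155
finger_force: 41.3
clock: 15.05
eef_pos: [0.5888, 0.1613, 0.1745]
tool_rot: [0.064, 0.998, -0.0, -0.0]
ft_force: [-0.7, 0.1, -1.8]
width: 0.0152
finger_force: 41.3
```

```bash
python3 -m creep '[[0,0,0.0005,0,0,0],[0,0,0.001,0,0,0],[0,0,0.0015,0,0,0],[0,0,0.002,0,0,0],[0,0,0.0022,0,0,0],[0,0,0.0024,0,0,0],[0,0,0.0026,0,0,0],[0,0,0.0026,0,0,0]]'
python3 -c "
from h import *
s=read_state();print(s['eef_pos'],s['ft_force'])"
```

```text
clock: 16.05
eef_pos: [0.5888, 0.1614, 0.1719]
tool_rot: [0.064, 0.998, 0.0, -0.0]
ft_force: [-0.6, 0.1, -0.6]
width: 0.0151
finger_force: 41.3
[0.58879196 0.16137891 0.17191253] [-0.5775131   0.08792481 -0.61594809]
```

```bash
python3 -m creep '[[0,0,0.0003,0,0,0],[0,0,0.0006,0,0,0],[0,0,0.0009,0,0,0],[0,0,0.0012,0,0,0],[0,0,0.0015,0,0,0],[0,0,0.0018,0,0,0],[0,0,0.0021,0,0,0],[0,0,0.0021,0,0,0]]'
```

```text
clock: 17.05
eef_pos: [0.5888, 0.1614, 0.1698]
tool_rot: [0.064, 0.998, 0.0, -0.0]
ft_force: [-0.4, 0.1, -0.1]
width: 0.0155
finger_force: 41.3
```

```bash
python3 -m creep '[[0,0,0.0003,0,0,0],[0,0,0.0006,0,0,0],[0,0,0.0009,0,0,0],[0,0,0.0012,0,0,0],[0,0,0.0015,0,0,0],[0,0,0.0018,0,0,0],[0,0,0.0018,0,0,0],[0,0,0.0018,0,0,0]]'
```

```text
clock: 18.05
eef_pos: [0.5888, 0.1614, 0.168]
tool_rot: [0.064, 0.998, 0.0, -0.0]
ft_force: [0.2, 0.3, -1.2]
width: 0.0153
finger_force: 41.3
```

```bash
python3 -m creep '[[0,0,0.0005,0,0,0],[0,0,0.001,0,0,0],[0,0,0.0015,0,0,0],[0,0,0.002,0,0,0],[0,0,0.0025,0,0,0],[0,0,0.003,0,0,0],[0,0,0.0035,0,0,0],[0,0,0.004,0,0,0]]'
```

```text
clock: 19.05
eef_pos: [0.5888, 0.1614, 0.164]
tool_rot: [0.064, 0.998, -0.0, -0.0]
ft_force: [0.2, -0.1, -1.2]
width: 0.0154
finger_force: 41.3
```

```bash
python3 -m creep '[[0,0,0.001,0,0,0],[0,0,0.002,0,0,0],[0,0,0.003,0,0,0],[0,0,0.004,0,0,0],[0,0,0.005,0,0,0],[0,0,0.006,0,0,0],[0,0,0.007,0,0,0],[0,0,0.008,0,0,0]]'
```

```text
clock: 20.05
eef_pos: [0.5888, 0.1614, 0.1559]
tool_rot: [0.064, 0.998, -0.0, -0.0]
ft_force: [-0.6, -0.9, -1.0]
width: 0.0156
finger_force: 41.3
```

The gap takes the blade freely.

```bash
python3 -m creep '[[0,0,0.0015,0,0,0],[0,0,0.003,0,0,0],[0,0,0.0045,0,0,0],[0,0,0.006,0,0,0],[0,0,0.0075,0,0,0],[0,0,0.009,0,0,0],[0,0,0.010,0,0,0],[0,0,0.011,0,0,0]]'
```

```text
clock: 21.05
eef_pos: [0.5888, 0.1614, 0.1449]
tool_rot: [0.064, 0.998, -0.0, -0.0]
ft_force: [-0.0, 0.0, -0.5]
width: 0.0155
finger_force: 41.3
```

```bash
python3 -m creep '[[0,0,0.0004,0,0,0],[0,0,0.0008,0,0,0],[0,0,0.0012,0,0,0],[0,0,0.0016,0,0,0],[0,0,0.002,0,0,0],[0,0,0.0022,0,0,0],[0,0,0.0022,0,0,0],[0,0,0.0022,0,0,0]]'
```

```text
clock: 22.05
eef_pos: [0.5888, 0.1614, 0.1428]
tool_rot: [0.064, 0.998, -0.0, -0.0]
ft_force: [-0.5, -0.1, -0.8]
width: 0.0154
finger_force: 41.3
```

```bash
python3 -m creep '[[0,0,0.0002,0,0,0],[0,0,0.0004,0,0,0],[0,0,0.0006,0,0,0],[0,0,0.0008,0,0,0],[0,0,0.001,0,0,0],[0,0,0.0012,0,0,0],[0,0,0.0012,0,0,0],[0,0,0.0012,0,0,0]]'
```

```text
clock: 23.05
eef_pos: [0.5888, 0.1614, 0.1422]
tool_rot: [0.064, 0.998, 0.0, 0.0]
ft_force: [-3.0, -0.3, 7.4]
width: 0.0154
finger_force: 42.6
```

The shoulder touched at the expected height (7 N). I'll release and retreat.

```bash
python3 -m creep '[[0,0,0,0,0,0],[0,0,0,0,0,0],[0,0,0,0,0,0],[0,0,0,0,0,0],[0,0,0,0,0,0],[0,0,0,0,0,0],[0,0,0,0,0,0],[0,0,0,0,0,0]]' 0
python3 -m creep '[[0,0,-0.01,0,0,0],[0,0,-0.02,0,0,0],[0,0,-0.04,0,0,0],[0,0,-0.06,0,0,0],[0,0,-0.08,0,0,0],[0,0,-0.1,0,0,0],[0,0,-0.1,0,0,0],[0,0,-0.1,0,0,0]]'
python3 - <<'E'
from h import *
np.set_printoptions(precision=4,suppress=True)
w=viewer.get_image("wrist");s=viewer.get_image("scene")
save(s,"s5.png",(100,340,220,540),2.5)
r=spotter.pinpoint(s,"green_feeler");print([(x["pixel"],round(x["confidence"],2)) for x in r],"expected origin px",proj(s,[.5888,.160,.12]))
E
```

```text
clock: 24.05
eef_pos: [0.5888, 0.1614, 0.1416]
tool_rot: [0.064, 0.998, 0.0, -0.0]
ft_force: [-0.3, -0.0, -0.3]
width: 0.0425
finger_force: 0.0
clock: 25.05
eef_pos: [0.5887, 0.1614, 0.2412]
tool_rot: [0.064, 0.998, -0.0, -0.0]
ft_force: [-0.6, 0.4, 0.3]
width: 0.0429
finger_force: 0.0
[([131.3, 252.9], 0.77), ([279.1, 388.2], 0.65), ([318.6, 261.6], 0.65), ([156.7, 323.7], 0.62)] expected origin px [281.0991 387.5477]
```

View pics/s5.png

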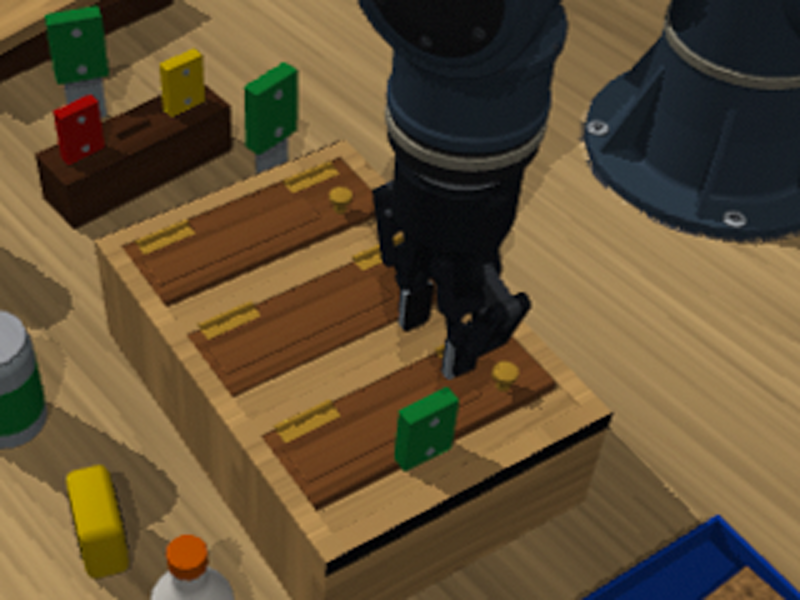

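The picture shows the green handle at crop (430,428) standing upright and flush on the left gap. The arm is clear and the rest of the scene is undisturbed, so I'm handing in.

```bash
python3 -c "
from bench import order
print(order.job_done())"
```

```text
the job is handed in; nothing more can be done
None
```

The green feeler stands released and upright in the left (+y) closing gap, down to its handle; the blade met no resistance and the shoulder seated at about 7 N. I handed the job in at about 25 s, but no verdict came back. I tried only this gap, since the middle one looked nearly closed and the right one showed glue.

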